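# Sort specimen carriers by length onto their stage plates

### The job

Sort the four specimen carriers by length onto the two stage plates: the two long ones in the bays of the plate whose end stops stand further apart, the two short ones in the bays of the other plate; a short one was put on the long plate by mistake, so move it over. Each carrier must end lying flat, glass up, down between the stops of its own bay. They hold glass, so set them down rather than dropping them, and leave the tape roll, the vial and the dropper bottle where they stand.

Things in the scene. Friction and masses are not known exactly. Their poses are not given: they have to be found in the camera images.
- long_plate: fixed stage plate for long carriers: dark steel, 160 x 140 x 10 mm; origin at the centre of its underside, x along its two parallel bays, which lie 66 mm apart. Each bay has aluminium end stops 8 mm high, 118 mm apart, each with two side lugs (16 mm along the bay, 5 mm thick, 38 mm apart); sides open in the middle. The plates differ only in the end stops' distance (88 or 118 mm)
- short_plate: fixed stage plate for short carriers: dark steel, 160 x 140 x 10 mm; origin at the centre of its underside, x along its two parallel bays, which lie 66 mm apart. Each bay has aluminium end stops 8 mm high, 88 mm apart, each with two side lugs (16 mm along the bay, 5 mm thick, 38 mm apart); sides open in the middle. The plates differ only in the end stops' distance (88 or 118 mm)
- long_plate_bay1 (a point): centre of the floor of the first bay (+y side is bay 1) of the long-carrier plate, on the plate's top face; x along the bay, z up
- long_plate_bay2 (a point): centre of the floor of the second bay (+y side is bay 1) of the long-carrier plate, on the plate's top face; x along the bay, z up
- short_plate_bay1 (a point): centre of the floor of the first bay (+y side is bay 1) of the short-carrier plate, on the plate's top face; x along the bay, z up
- short_plate_bay2 (a point): centre of the floor of the second bay (+y side is bay 1) of the short-carrier plate, on the plate's top face; x along the bay, z up
- long_carrier_1: specimen carrier: flat aluminium bar 110 mm long, 30 mm wide, 14 mm high, with a dark-edged glass slide let into its top; origin at the centre of its underside, x along its length, z up. All carriers are alike but for their length (80 or 110 mm). Already lies in one bay of the long plate.
- short_carrier_1: specimen carrier: flat aluminium bar 80 mm long, 30 mm wide, 14 mm high, with a dark-edged glass slide let into its top; origin at the centre of its underside, x along its length, z up. All carriers are alike but for their length (80 or 110 mm). Lies wrongly in the other bay of the long plate.
- long_carrier_2: specimen carrier: flat aluminium bar 110 mm long, 30 mm wide, 14 mm high, with a dark-edged glass slide let into its top; origin at the centre of its underside, x along its length, z up. All carriers are alike but for their length (80 or 110 mm). Lies on the bench beside the plates.
- short_carrier_2: specimen carrier: flat aluminium bar 80 mm long, 30 mm wide, 14 mm high, with a dark-edged glass slide let into its top; origin at the centre of its underside, x along its length, z up. All carriers are alike but for their length (80 or 110 mm). Lies on the bench beside the plates.
- tape_roll: bystander: roll of white tape lying flat, 56 mm across, 12 mm high; origin at the centre of its underside
- vial: bystander: plugged culture vial standing upright, 28 mm across, 113 mm high; origin at the centre of its underside
- dropper: bystander: small amber dropper bottle standing upright, 29 mm across, 86 mm high; origin at the centre of its underside
There are look-alikes about, which are no part of the job. Leave any red look-alike of the short_carrier_1 alone.

How it is judged:
By the outcome, as a careful person would: the job done as asked, in the order asked, and still so for the second after the job is handed in, with the robot touching nothing.
It also fails if it takes over 67 s, if anything falls off the work surface, if the arm or the gripper's body presses on something with over 40 N, if the wrist force passes 120 N, or if a joint passes its speed limit or range.

### The arm

A 6-joint arm with a two-finger parallel gripper is mounted at the origin on a cart in front of the work surface, level with it; the furniture and walls round the work are solid. World frame = base frame: x ahead of the robot, y to its left, z up, the work surface at z = 0. Lengths are in m, angles in rad, forces in N, time in s.
With the tool pointing down it reaches from about 0.25 to 0.725 m from the base axis. Payload 4 kg.
Tool frame: the origin (TCP) lies midway between the tips of the shut fingers; the grasp point (between the pads) lies 19 mm behind it; z points along the fingers, y is the direction in which the jaws open and shut (so a half turn about z gives the same grasp; the last joint's range is limited). The gripper opens to 85 mm and grips with 20 to 120 N. Pads are 22 mm wide; open, the fingers measure 114 mm over their backs; the gripper's body (76 mm by 85 mm) begins 54 mm behind the grasp point. The pads swing forward as they close: fully open they stand 13 mm farther back than shut.
Start: joints at [-1.283, 0.241, 0.005, 1.335, 0, 1.571], TCP at [0.142, -0.479, 0.231] pointing down, gripper open.
Joint ranges: [-2.72, 2.72], [-1.05, 1.87], [-1.09, 1.28], [-1.99, 2.15], [-1.42, 1.44], [-3.14, 3.14]. Speed limits (rad/s): [2.79, 2.79, 3.14, 3.14, 3.14, 3.14].

### API

Orientations are given as a unit quaternion [w, x, y, z].
In Python, from station import robot gives the robot as it stands.
- The arm moves only by the tool send_rows, never from a script. Its arguments are lists of equal length, an entry for each row: "gripper": the finger opening in cm, from 0 to 8.54; "slide": the shift along the tool's x, y, z in cm, a list of three; "rotation": the turn, a rotation vector about the tool's x, y, z in degrees, a list of three. In form: {"gripper": [gripper, ...], "slide": [[tx, ty, tz], ...], "rotation": [[ax, ay, az], ...]}. A call has 1 to 5 rows; each row shifts and turns the commanded pose from where the row before left it, along the tool's axes as they then stand; what a row does not reach is not made up. A row lasts 1/10 s, in which the tool goes at most 50 mm and 8.59 degrees, less where a joint would pass 70% of its speed; a pose out of reach is approached as far as the arm can. A call is refused whole if a number of a shift passes 5 or a number of a turn 8.59, either way. A call with a gripper value outside its range is refused whole. The fingers move at their own pace and stop on an object; "grip_force" is the grip in N (left out, the last holds). Time passes only in rows, so rows that do not move let the fingers close. It gives the time, the measured TCP pose, the force and the opening at its end, in the units of the state.
- robot.get_obs(): the state, without advancing time (a new reading comes with each control period).
- robot.get_image(name): name is "scene" or "top" or "wrist"; returns a dict with "image" (384x512x3 uint8, blue, green, red), "z_map" (384x512 float32, m along the optical axis (not along the pixel's ray), 0 where there is no reading), "fx", "fy", "cx", "cy" (pixels), "R" (3x3) and "t" (3): a world point X has camera coordinates R X + t; the wrist camera has in their place "tool_from_camera" (4x4, takes a point from camera to tool coordinates, whose origin is the TCP and whose axes are the flange's). Camera axes: x right, y down, z forward; pixel columns grow to the right and rows downward; lengths in m; the calibration is good to about 2 mm. A picture is of the moment at which its call begins: read the wrist's pose just before it.
- robot.hand_in(): hands the job in, once; it reports no verdict.
Trained networks look in a picture, given as the dict that the camera call returned (one of the last four; its "shot" number tells which), for a name from the list of things; names that differ only in an ending like _2 or _b are one class to them, and where a whole thing is asked for, a point or a joint stands for the part that bears it (a point fixed in the world has none). Each returns a list of dicts, best first, with "conf" (0 to 1); they miss things now and then, are a little off and sometimes report something else, mostly with a low value. They report only what shows in the picture. A call takes as long as a camera call. They do not tell look-alikes from the thing itself.
- robot.recognise(target, picture): "position" ([x, y, z] in m, in the coordinates of the camera as it stood for that picture, good to about 4 mm: the middle of the surface that is visible of it).
- robot.regions_of(target, picture): "pixels" (384x512 bool, what is visible of it).
- robot.spot_point(target, picture): "position" ([x, y, z] in m, in the coordinates of the camera as it stood for that picture, good to about 4 mm: a listed point, or the origin of a listed thing).
The state is a dict: "time_s": time; "q": joint angles; "joint_vel": joint speeds; "joint_efforts": joint torques, N m; "ee_pos": TCP position; "tcp_rot": TCP orientation; "contact_force": force on the tool from outside, world axes, zero at the start; "moment": the same for the moment, N m; "opening": finger opening in m.
Only numpy, scipy, OpenCV 4.12 (cv2) and the standard library are available. Lean on these libraries where they do the work, as an engineer would, in place of code of your own. Each camera call takes 0.05 s, during which the arm holds its last target. There are 200 camera calls.

## Working session

There is one attempt and no reset: what is moved stays moved. The work goes in short steps, Python scripts to look and compute and a tool call to move; the robot and the scene stay as the last step left them, time stands still between calls to the robot, and variables do not carry over. Pictures are saved under pics/ and viewed, about 8 in all and at most 12, crops included, and the job is handed in when it is done.

Besides the shell and the picture viewer there is one more tool, called as name(argument=value, ...), one argument or row to a line, values as JSON. send_rows: Moves the arm, as the interface text tells. Its arguments: {"type":"object","properties":{"gripper":{"type":"array","items":{"type":"number"}},"slide":{"type":"array","items":{"type":"array","items":{"type":"number"}}},"rotation":{"type":"array","items":{"type":"array","items":{"type":"number"}}},"grip_force":{"type":"number"}},"required":["gripper","slide","rotation"]}

```bash
mkdir -p pics; ls; python3 - <<'E'
from station import robot
import cv2,numpy as np,pickle
o=robot.get_obs();print({k:np.round(v,3) for k,v in o.items()})
for n in("top","scene"):
    p=robot.get_image(n);cv2.imwrite(f"pics/{n}0.png",p["image"] if n=="scene" else cv2.resize(p["image"],(800,600)))
    pickle.dump(p,open(f"{n}0.pkl","wb"))
    for t in["long_carrier_1","short_carrier_1","long_plate","short_plate","long_plate_bay1","long_plate_bay2","short_plate_bay1","short_plate_bay2","tape_roll","vial","dropper"]:
        for r in robot.spot_point(t,p):
            print(n,t,round(r["conf"],2),np.round(p["R"].T@(np.array(r["position"])-p["t"]),3))
E
```

```text
pics
{'time_s': np.float64(0.0), 'q': array([-1.283,  0.241,  0.004,  1.335, -0.   ,  1.571]), 'joint_vel': array([ 0.   , -0.001, -0.   , -0.001,  0.001,  0.001]), 'joint_efforts': array([ 0.0000e+00, -3.7232e+01,  2.5241e+01,  1.7000e-02,  0.0000e+00,
        0.0000e+00]), 'ee_pos': array([ 0.142, -0.479,  0.23 ]), 'tcp_rot': array([-0.001,  0.99 ,  0.143, -0.   ]), 'contact_force': array([-0.058, -0.087,  1.134]), 'moment': array([ 0.021, -0.011, -0.03 ]), 'opening': np.float64(0.085)}
top long_carrier_1 0.86 [ 0.578 -0.08   0.008]
top long_carrier_1 0.65 [0.504 0.349 0.002]
top short_carrier_1 0.81 [ 0.566 -0.403 -0.003]
top short_carrier_1 0.71 [ 0.472 -0.325  0.002]
top short_carrier_1 0.65 [ 0.579 -0.147  0.007]
top long_plate 0.73 [ 0.579 -0.114 -0.002]
top short_plate 0.35 [ 0.581 -0.148  0.009]
top short_plate 0.21 [0.501 0.349 0.004]
top long_plate_bay1 0.98 [ 0.581 -0.084  0.011]
top long_plate_bay1 0.75 [ 0.579 -0.151  0.012]
top long_plate_bay2 0.98 [ 0.581 -0.084  0.011]
top long_plate_bay2 0.75 [ 0.579 -0.151  0.012]
top short_plate_bay1 0.67 [0.591 0.176 0.01 ]
top s
[... 728 characters left out ...]

scene long_plate_bay1 0.8 [ 0.582 -0.147  0.012]
scene long_plate_bay1 0.58 [ 0.584 -0.083  0.014]
scene long_plate_bay2 0.8 [ 0.582 -0.147  0.012]
scene long_plate_bay2 0.58 [ 0.584 -0.083  0.014]
scene short_plate_bay1 0.84 [0.597 0.175 0.014]
scene short_plate_bay1 0.82 [0.606 0.115 0.007]
scene short_plate_bay1 0.74 [ 0.71  -0.379  0.   ]
scene short_plate_bay2 0.84 [0.597 0.175 0.014]
scene short_plate_bay2 0.82 [0.606 0.115 0.007]
scene short_plate_bay2 0.74 [ 0.71  -0.379  0.   ]
scene tape_roll 0.85 [ 0.407 -0.109  0.002]
scene vial 0.56 [ 0.71  -0.379  0.   ]
scene dropper 0.75 [ 0.747 -0.203  0.002]
scene dropper 0.5 [ 0.581 -0.152  0.014]
scene dropper 0.38 [ 0.509  0.352 -0.002]
```

View pics/top0.png

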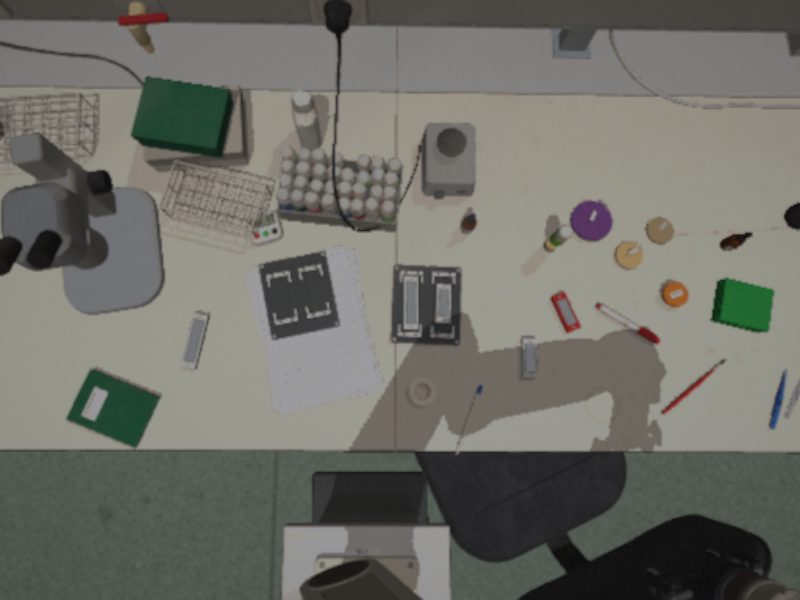

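View pics/scene0.png

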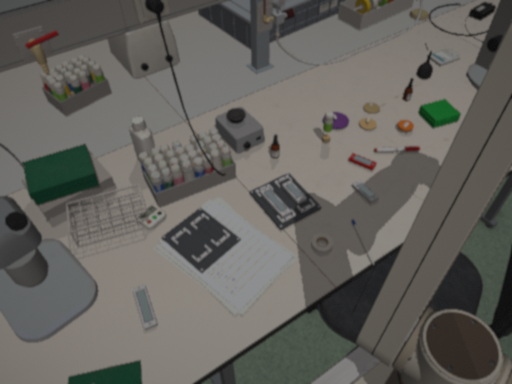

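The top picture shows the long plate at about (427,305), with a long carrier in its left bay and a short one in its right. The short plate, empty and turned about 10°, is at (300,295). On the bench, long_carrier_2 is at (195,340) and short_carrier_2 at (529,357). The red look-alike is at (565,312). The scene view agrees. Next I'll survey with the wrist camera.

```bash
cat > h.py <<'E'
from station import robot
import cv2,numpy as np,json
from scipy.spatial.transform import Rotation as Ro
def rot(o): return Ro.from_quat(np.roll(o["tcp_rot"],-1))
def pose(o=None):
    o=o or robot.get_obs();X=rot(o).as_matrix();return np.array(o["ee_pos"]),np.degrees(np.arctan2(X[1,0],X[0,0])),X
def rep():
    o=robot.get_obs();p,y,X=pose(o);print("t%.2f"%o["time_s"],"tcp",np.round(p*1000,1),"yaw %.1f"%y,"tilt",np.round(X[:2,2],3),"F",np.round(o["contact_force"],1),"open %.1f"%(o["opening"]*1000))
def plan(legs,start=None):
    """legs: (xyz m, yaw deg, rows); prints rows in tool cm / deg, in calls of 5"""
    p,y,_=pose() if start is None else (np.array(start[0]),start[1],0)
    S=[];W=[]
    for t,ty,n in legs:
        d=(np.array(t)-p)/n;dy=((ty-y+180)%360-180)/n
        for i in range(n):
            R=Ro.from_euler("ZX",[y+0.,180],degrees=True).as_matrix()
            S.append([round(float(v),2)+0. for v in R.T@d*100]);W.append([0,0,round(float(-dy),2)+0.]);y+=dy
        p=np.array(t)
    for i in range(0,len(S),5):print("slide",json.dumps(S[i:i+5]),"rot",json.dumps(W[i:i+5]))
def wrist(fn=None):
    p,y,X=pose();c=robot.get_image("wrist");T=np.eye(4);T[:3,:3]=X;T[:3,3]=p
    M=T@np.array(c["tool_from_camera"])
    if fn:cv2.imwrite(f"pics/{fn}.png",c["image"])
    return c,M
def cloud(c,M):
    v,u=np.mgrid[:384,:512];z=c["z_map"]
    P=np.stack([(u-c["cx"])/c["fx"]*z,(v-c["cy"])/c["fy"]*z,z],-1)
    W=P@M[:3,:3].T+M[:3,3];W[z<=0]=np.nan;return W
E
python3 - <<'E'
from h import *
rep();c=robot.get_image("wrist");print(np.round(c["tool_from_camera"],3),c["fx"])
plan([([.43,-.32,.30],0,8)]);print()
plan([([.54,-.115,.30],0,6),([.55,.148,.30],0,7)],([.43,-.32,.30],0))
E
```

```text
t1.20 tcp [ 141.9 -479.4  231.3] yaw 16.5 tilt [ 0. -0.] F [-1.  -0.5  0.3] open 85.5
[[-0.    -0.957 -0.291  0.074]
 [ 1.    -0.     0.    -0.   ]
 [-0.    -0.291  0.957 -0.145]
 [ 0.     0.     0.     1.   ]] 282.2689597822895
slide [[4.02, -0.89, -0.86], [3.98, -1.03, -0.86], [3.94, -1.18, -0.86], [3.9, -1.32, -0.86], [3.85, -1.46, -0.86]] rot [[0, 0, 2.06], [0, 0, 2.06], [0, 0, 2.06], [0, 0, 2.06], [0, 0, 2.06]]
slide [[3.79, -1.59, -0.86], [3.74, -1.73, -0.86], [3.67, -1.86, -0.86]] rot [[0, 0, 2.06], [0, 0, 2.06], [0, 0, 2.06]]

slide [[1.83, -3.42, 0.0], [1.83, -3.42, 0.0], [1.83, -3.42, 0.0], [1.83, -3.42, 0.0], [1.83, -3.42, 0.0]] rot [[0, 0, 0.0], [0, 0, 0.0], [0, 0, 0.0], [0, 0, 0.0], [0, 0, 0.0]]
slide [[1.83, -3.42, 0.0], [0.14, -3.76, 0.0], [0.14, -3.76, 0.0], [0.14, -3.76, 0.0], [0.14, -3.76, 0.0]] rot [[0, 0, 0.0], [0, 0, 0.0], [0, 0, 0.0], [0, 0, 0.0], [0, 0, 0.0]]
slide [[0.14, -3.76, 0.0], [0.14, -3.76, 0.0], [0.14, -3.76, 0.0]] rot [[0, 0, 0.0], [0, 0, 0.0], [0, 0, 0.0]]
```

```bash
python3 - <<'E'
from h import *
plan([([.472,-.325,.16],0,9)])
E
```

```text
slide [[4.0, -0.6, 0.79], [3.98, -0.73, 0.79], [3.96, -0.86, 0.79], [3.93, -0.99, 0.79], [3.89, -1.11, 0.79]] rot [[0, 0, 1.83], [0, 0, 1.83], [0, 0, 1.83], [0, 0, 1.83], [0, 0, 1.83]]
slide [[3.86, -1.23, 0.79], [3.82, -1.36, 0.79], [3.77, -1.48, 0.79], [3.72, -1.6, 0.79]] rot [[0, 0, 1.83], [0, 0, 1.83], [0, 0, 1.83], [0, 0, 1.83]]
```

send_rows(
  gripper=[8.5,8.5,8.5,8.5,8.5],
  slide=[
    [4.0,-0.6,0.79],
    [3.98,-0.73,0.79],
    [3.96,-0.86,0.79],
    [3.93,-0.99,0.79],
    [3.89,-1.11,0.79],
  ],
  rotation=[
    [0,0,1.83],
    [0,0,1.83],
    [0,0,1.83],
    [0,0,1.83],
    [0,0,1.83],
  ],
)

```text
time_s: 1.75
ee_pos: [0.3266, -0.3929, 0.1916]
tcp_rot: [0.0, 0.998, 0.063, 0.0]
contact_force: [0.3, -1.6, 0.1]
opening: 0.0849
```

send_rows(
  gripper=[8.5,8.5,8.5,8.5,8.5],
  slide=[
    [3.86,-1.23,0.79],
    [3.82,-1.36,0.79],
    [3.77,-1.48,0.79],
    [3.72,-1.6,0.79],
    [0,0,0],
  ],
  rotation=[
    [0,0,1.83],
    [0,0,1.83],
    [0,0,1.83],
    [0,0,1.83],
    [0,0,0],
  ],
)

```text
time_s: 2.25
ee_pos: [0.4756, -0.3222, 0.1585]
tcp_rot: [-0.001, 1.0, 0.003, 0.0]
contact_force: [0.4, -0.2, -0.1]
opening: 0.0849
```

```bash
cat >> h.py <<'E'
def bar(pts):
    (x,y),(a,b),th=cv2.minAreaRect(pts.astype(np.float32)*1000)
    if a<b:a,b,th=b,a,th+90
    return x/1000,y/1000,a,b,(th+90)%180-90
def find(t,c,M):
    W=cloud(c,M)
    for r in robot.regions_of(t,c):
        q=W[r["pixels"]];q=q[~np.isnan(q[:,0])]
        if len(q)<30: continue
        zt=np.percentile(q[:,2],80);g=q[abs(q[:,2]-zt)<.005]
        col=c["image"][r["pixels"]].mean(0)
        b=bar(g[:,:2]);print(t,"%.2f n%d ztop %.1f ctr %.1f %.1f mm size %.1f x %.1f ang %.1f"%(r["conf"],len(q),zt*1000,b[0]*1000,b[1]*1000,*b[2:]),"mean",np.round(g[:,:2].mean(0)*1000,1),"bgr",col.round())
E
python3 - <<'E'
from h import *
rep();c,M=wrist("w1");find("short_carrier_2",c,M)
plan([([.56,-.115,.16],0,6)])
plan([([.58,.148,.16],0,7)],([.56,-.115,.16],0))
E
```

```text
t2.25 tcp [ 475.6 -322.2  158.5] yaw 0.3 tilt [0.    0.002] F [ 0.4 -0.2 -0.1] open 84.9
short_carrier_2 0.81 n2074 ztop 16.8 ctr 473.8 -324.8 mm size 79.0 x 30.0 ang -0.9 mean [ 475.4 -324.9] bgr [125. 127. 128.]
short_carrier_2 0.65 n2933 ztop 16.9 ctr 567.4 -403.0 mm size 80.0 x 30.5 ang 22.7 mean [ 568.8 -401.7] bgr [ 65.  65. 101.]
slide [[1.47, -3.48, -0.01], [1.47, -3.48, -0.01], [1.47, -3.48, -0.01], [1.46, -3.48, -0.01], [1.46, -3.48, -0.01]] rot [[0, 0, 0.03], [0, 0, 0.03], [0, 0, 0.03], [0, 0, 0.03], [0, 0, 0.03]]
slide [[1.46, -3.49, -0.01]] rot [[0, 0, 0.03]]
slide [[0.29, -3.76, 0.0], [0.29, -3.76, 0.0], [0.29, -3.76, 0.0], [0.29, -3.76, 0.0], [0.29, -3.76, 0.0]] rot [[0, 0, 0.0], [0, 0, 0.0], [0, 0, 0.0], [0, 0, 0.0], [0, 0, 0.0]]
slide [[0.29, -3.76, 0.0], [0.29, -3.76, 0.0]] rot [[0, 0, 0.0], [0, 0, 0.0]]
```

View pics/w1.png

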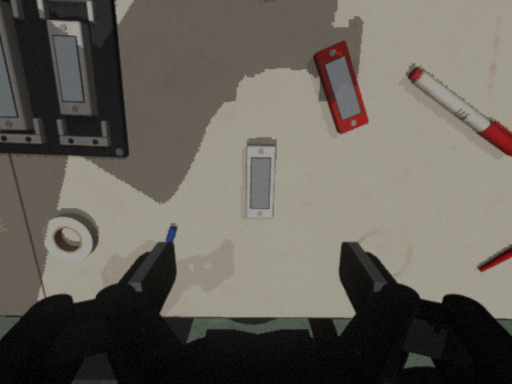

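The wrist view shows short_carrier_2 at about (260,182), nearly aligned with the tool. The red look-alike is at (341,88), the long plate at upper left, and the tape at (70,238). The measured 79×30 mm fits a short carrier. Next I look at both plates.

send_rows(
  gripper=[8.5,8.5,8.5,8.5,8.5],
  slide=[
    [1.46,-3.48,0],
    [1.46,-3.48,0],
    [1.46,-3.48,0],
    [1.46,-3.48,0],
    [1.46,-3.48,0],
  ],
  rotation=[
    [0,0,0],
    [0,0,0],
    [0,0,0],
    [0,0,0],
    [0,0,0],
  ],
)

```text
time_s: 2.85
ee_pos: [0.5445, -0.151, 0.1609]
tcp_rot: [0.0, 1.0, -0.001, 0.0]
contact_force: [0.8, -0.4, 0.4]
opening: 0.0851
```

send_rows(
  gripper=[8.5,8.5,8.5],
  slide=[
    [1.46,-3.48,0],
    [0,0,0],
    [0,0,0],
  ],
  rotation=[
    [0,0,0],
    [0,0,0],
    [0,0,0],
  ],
)

```text
time_s: 3.15
ee_pos: [0.5591, -0.1165, 0.1606]
tcp_rot: [0.0, 1.0, 0.0, 0.0]
contact_force: [-0.8, -1.0, 0.2]
opening: 0.0851
```

```bash
cat >> h.py <<'E'
def plate(t,c,M):
    "plate outline from depth cloud of its top face, stops from the raised points"
    W=cloud(c,M);rs=robot.regions_of(t,c)
    for r in rs:
        k=cv2.morphologyEx(r["pixels"].astype(np.uint8),cv2.MORPH_CLOSE,np.ones((25,25)))>0
        q=W[k];q=q[~np.isnan(q[:,0])]
        if len(q)<1000: continue
        lo=np.median(q[:,2]);b=bar(q[q[:,2]>.006][:,:2]);print(t,"%.2f"%r["conf"],"zmed %.1f ctr %.1f %.1f size %.1f x %.1f ang %.1f"%(lo*1000,b[0]*1000,b[1]*1000,*b[2:]))
E
python3 - <<'E'
from h import *
rep();c,M=wrist("w2");find("short_carrier_1",c,M);find("long_carrier_1",c,M);plate("long_plate",c,M)
for r in robot.spot_point("long_plate_bay1",c):print(r["conf"],M[:3,:3]@r["position"]+M[:3,3])
np.savez("w2.npz",img=c["image"],W=cloud(c,M))
E
```

```text
t3.15 tcp [ 559.1 -116.5  160.6] yaw 0.0 tilt [ 0.    -0.001] F [-0.8 -1.   0.2] open 85.1
short_carrier_1 0.98 n433 ztop 11.1 ctr 571.0 -385.4 mm size 61.4 x 8.5 ang 15.3 mean [ 580.5 -381.7] bgr [25. 28. 69.]
short_carrier_1 0.96 n2103 ztop 16.4 ctr 473.9 -324.5 mm size 80.3 x 31.5 ang -1.3 mean [ 476.2 -322.7] bgr [123. 125. 127.]
long_carrier_1 0.62 n3246 ztop 26.9 ctr 582.4 -84.4 mm size 109.7 x 29.9 ang -0.7 mean [586. -85.] bgr [109. 109. 111.]
long_plate 0.93 zmed 12.0 ctr 581.3 -117.6 size 160.0 x 140.4 ang -1.9
0.82 [ 0.58099477 -0.14662773  0.00883408]
0.28 [0.60891557 0.11118857 0.01096785]
```

send_rows(
  gripper=[8.5,8.5,8.5,8.5,8.5],
  slide=[
    [0.3,-3.76,0],
    [0.3,-3.76,0],
    [0.3,-3.76,0],
    [0.3,-3.76,0],
    [0.3,-3.76,0],
  ],
  rotation=[
    [0,0,0],
    [0,0,0],
    [0,0,0],
    [0,0,0],
    [0,0,0],
  ],
)

```text
time_s: 3.9
ee_pos: [0.5748, 0.0394, 0.1607]
tcp_rot: [-0.014, 1.0, 0.028, -0.001]
contact_force: [0.1, -0.0, -0.5]
opening: 0.0851
```

send_rows(
  gripper=[8.5,8.5,8.5,8.5],
  slide=[
    [0.3,-3.76,0],
    [0.3,-3.76,0],
    [0,0,0],
    [0,0,0],
  ],
  rotation=[
    [0,0,0],
    [0,0,0],
    [0,0,0],
    [0,0,0],
  ],
)

```text
time_s: 4.3
ee_pos: [0.579, 0.0802, 0.1632]
tcp_rot: [-0.027, 0.998, 0.055, -0.002]
contact_force: [0.1, 0.6, -0.5]
opening: 0.0851
```

```bash
python3 - <<'E'
from h import *
rep();c,M=wrist("w3");plate("short_plate",c,M)
for r in robot.spot_point("short_plate_bay1",c):print(r["conf"],M[:3,:3]@r["position"]+M[:3,3])
find("long_carrier_2",c,M)
np.savez("w3.npz",img=c["image"],W=cloud(c,M))
E
```

```text
t4.30 tcp [579.   80.2 163.2] yaw 6.3 tilt [-0.007  0.053] F [ 0.1  0.6 -0.5] open 85.1
short_plate 0.93 zmed 11.9 ctr 599.1 144.0 size 160.3 x 139.9 ang 12.4
short_plate 0.61 zmed 11.9 ctr 581.6 -117.3 size 159.5 x 141.2 ang -1.7
0.93 [0.60715881 0.11364024 0.00878581]
0.7 [0.58929234 0.17665812 0.01044277]
long_carrier_2 0.71 n3592 ztop 26.7 ctr 582.9 -84.1 mm size 109.4 x 31.3 ang -0.8 mean [586.7 -82.7] bgr [109. 110. 110.]
long_carrier_2 0.61 n2866 ztop 16.6 ctr 503.8 348.6 mm size 110.8 x 31.3 ang -10.6 mean [507.6 346.2] bgr [134. 136. 136.]
```

View pics/w3.png

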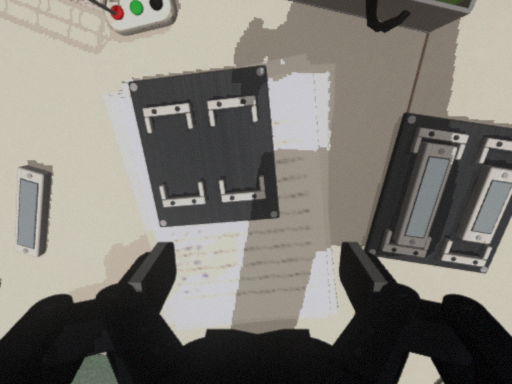

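The short plate is at about (203,147), empty and turned 12°, and long_carrier_2 is at (32,212). The move stopped short because joint 6 reached its limit at yaw 0. I'll turn to yaw ~192°, which gives the same grasp from the other side, and do the measuring again there.

```bash
cat >> h.py <<'E'
def down(y): return Ro.from_euler("ZX",[y,180],degrees=True)
def plan(legs,start=None):
    if start is None: o=robot.get_obs();p=np.array(o["ee_pos"]);R=rot(o)
    else: p=np.array(start[0]);R=down(start[1])
    S=[];W=[]
    for t,ty,n in legs:
        d=(np.array(t)-p)/n;w=(R.inv()*down(ty)).as_rotvec()/n
        for i in range(n):
            S.append([round(float(v),2)+0. for v in R.inv().apply(d)*100]);W.append([round(float(v),2)+0. for v in np.degrees(w)])
            R=R*Ro.from_rotvec(w)
        p=np.array(t)
    for i in range(0,len(S),5):print("slide",json.dumps(S[i:i+5]),"rot",json.dumps(W[i:i+5]))
E
python3 - <<'E'
from h import *
print(np.round(robot.get_obs()["q"],2))
plan([([.585,.146,.16],100,12),([.585,.146,.16],192,11)])
E
```

```text
[0.11 0.44 0.11 1.24 0.05 3.14]
slide [[0.11, -0.54, 0.06], [0.18, -0.52, 0.05], [0.25, -0.49, 0.05], [0.32, -0.46, 0.05], [0.38, -0.41, 0.05]] rot [[-0.2, -0.21, -7.81], [-0.2, -0.21, -7.81], [-0.2, -0.21, -7.81], [-0.2, -0.21, -7.81], [-0.2, -0.21, -7.81]]
slide [[0.43, -0.35, 0.04], [0.47, -0.29, 0.04], [0.51, -0.22, 0.04], [0.54, -0.15, 0.03], [0.55, -0.08, 0.03]] rot [[-0.2, -0.21, -7.81], [-0.2, -0.21, -7.81], [-0.2, -0.21, -7.81], [-0.2, -0.21, -7.81], [-0.2, -0.21, -7.81]]
slide [[0.56, 0.0, 0.03], [0.55, 0.07, 0.03], [0.0, 0.0, 0.0], [0.0, 0.0, 0.0], [0.0, 0.0, 0.0]] rot [[-0.2, -0.21, -7.81], [-0.2, -0.21, -7.81], [0.0, 0.0, -8.36], [0.0, 0.0, -8.36], [0.0, 0.0, -8.36]]
slide [[0.0, 0.0, 0.0], [0.0, 0.0, 0.0], [0.0, 0.0, 0.0], [0.0, 0.0, 0.0], [0.0, 0.0, 0.0]] rot [[0.0, 0.0, -8.36], [0.0, 0.0, -8.36], [0.0, 0.0, -8.36], [0.0, 0.0, -8.36], [0.0, 0.0, -8.36]]
slide [[0.0, 0.0, 0.0], [0.0, 0.0, 0.0], [0.0, 0.0, 0.0]] rot [[0.0, 0.0, -8.36], [0.0, 0.0, -8.36], [0.0, 0.0, -8.36]]
```

send_rows(
  gripper=[8.5,8.5,8.5,8.5,8.5],
  slide=[
    [0.11,-0.54,0.06],
    [0.18,-0.52,0.05],
    [0.25,-0.49,0.05],
    [0.32,-0.46,0.05],
    [0.38,-0.41,0.05],
  ],
  rotation=[
    [-0.2,-0.21,-7.81],
    [-0.2,-0.21,-7.81],
    [-0.2,-0.21,-7.81],
    [-0.2,-0.21,-7.81],
    [-0.2,-0.21,-7.81],
  ],
)

```text
time_s: 5.0
ee_pos: [0.5814, 0.1073, 0.1619]
tcp_rot: [-0.017, 0.922, 0.388, -0.001]
contact_force: [0.5, -0.7, -1.1]
opening: 0.0848
```

send_rows(
  gripper=[8.5,8.5,8.5,8.5,8.5],
  slide=[
    [0.43,-0.35,0.04],
    [0.47,-0.29,0.04],
    [0.51,-0.22,0.04],
    [0.54,-0.15,0.03],
    [0.55,-0.08,0.03],
  ],
  rotation=[
    [-0.2,-0.21,-7.81],
    [-0.2,-0.21,-7.81],
    [-0.2,-0.21,-7.81],
    [-0.2,-0.21,-7.81],
    [-0.2,-0.21,-7.81],
  ],
)

```text
time_s: 5.5
ee_pos: [0.584, 0.135, 0.1606]
tcp_rot: [-0.005, 0.739, 0.674, -0.0]
contact_force: [0.4, 0.8, -0.5]
opening: 0.0853
```

send_rows(
  gripper=[8.5,8.5,8.5,8.5,8.5],
  slide=[
    [0.56,0.0,0.03],
    [0.55,0.07,0.03],
    [0,0,0],
    [0,0,0],
    [0,0,0],
  ],
  rotation=[
    [-0.2,-0.21,-7.81],
    [-0.2,-0.21,-7.81],
    [0,0,-8.36],
    [0,0,-8.36],
    [0,0,-8.36],
  ],
)

```text
time_s: 6.0
ee_pos: [0.5849, 0.1459, 0.16]
tcp_rot: [-0.0, 0.458, 0.889, -0.0]
contact_force: [0.3, 0.5, -0.5]
opening: 0.0851
```

send_rows(
  gripper=[8.5,8.5,8.5,8.5,8.5],
  slide=[
    [0,0,0],
    [0,0,0],
    [0,0,0],
    [0,0,0],
    [0,0,0],
  ],
  rotation=[
    [0,0,-8.36],
    [0,0,-8.36],
    [0,0,-8.36],
    [0,0,-8.36],
    [0,0,-8.36],
  ],
)

```text
time_s: 6.5
ee_pos: [0.585, 0.1458, 0.16]
tcp_rot: [-0.0, 0.111, 0.994, -0.0]
contact_force: [1.0, -0.2, 0.5]
opening: 0.0847
```

send_rows(
  gripper=[8.5,8.5,8.5,8.5],
  slide=[
    [0,0,0],
    [0,0,0],
    [0,0,0],
    [0,0,0],
  ],
  rotation=[
    [0,0,-8.36],
    [0,0,-8.36],
    [0,0,-8.36],
    [0,0,0],
  ],
)

```text
time_s: 6.9
ee_pos: [0.585, 0.1459, 0.16]
tcp_rot: [-0.0, -0.104, 0.995, -0.0]
contact_force: [0.1, 0.5, -0.1]
opening: 0.0853
```

```bash
cat >> h.py <<'E'
def look(fn,*ts):
    rep();c,M=wrist(fn)
    for t in ts:
        if "plate" in t:
            plate(t,c,M)
            for r in robot.spot_point(t+"_bay1",c):print("  bay %.2f"%r["conf"],np.round((M[:3,:3]@r["position"]+M[:3,3])*1000,1))
        else: find(t,c,M)
    np.savez(fn+".npz",img=c["image"],W=cloud(c,M))
E
python3 - <<'E'
from h import *
look("w4","short_plate","long_plate","long_carrier_2","short_carrier_1")
plan([([.57,-.115,.16],179,7)])
E
```

```text
t6.90 tcp [585.  145.9 160. ] yaw -168.0 tilt [-0. -0.] F [ 0.1  0.5 -0.1] open 85.3
short_plate 0.66 zmed 12.1 ctr 598.4 144.5 size 160.0 x 143.1 ang 12.9
short_plate 0.28 zmed 12.0 ctr 581.9 -83.5 size 159.2 x 76.2 ang -2.6
  bay 0.68 [606.8 111.4  10.8]
  bay 0.56 [594.9 174.7  10. ]
long_plate 0.77 zmed 12.0 ctr 581.7 -83.8 size 159.9 x 76.2 ang -2.3
long_carrier_2 0.91 n4322 ztop 26.9 ctr 581.8 -83.9 mm size 109.6 x 32.0 ang -1.3 mean [578.6 -81.7] bgr [111. 112. 112.]
long_carrier_2 0.56 n3952 ztop 16.9 ctr 503.1 349.1 mm size 110.0 x 31.4 ang -10.2 mean [500.6 347.9] bgr [134. 136. 136.]
slide [[0.98, -3.61, 0.0], [0.87, -3.64, 0.0], [0.75, -3.67, 0.0], [0.63, -3.69, 0.0], [0.51, -3.71, 0.0]] rot [[0.0, 0.0, 1.85], [0.0, 0.0, 1.85], [0.0, 0.0, 1.85], [0.0, 0.0, 1.85], [0.0, 0.0, 1.85]]
slide [[0.39, -3.72, 0.0], [0.27, -3.73, 0.0]] rot [[0.0, 0.0, 1.85], [0.0, 0.0, 1.85]]
```

View pics/w4.png

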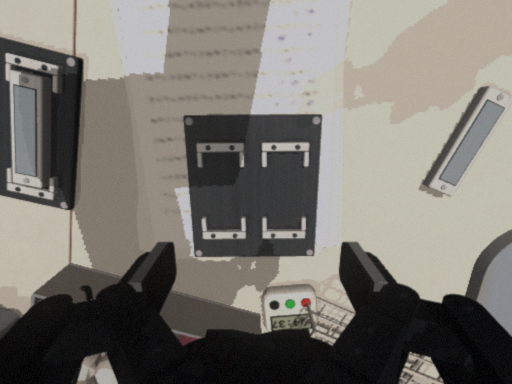

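The short plate sits at (253,185). Its two bays, seen between the stops, are at about (222,190) and (285,190), and the measurements agree with yaw 0 to within 1 mm. I'll fit the stops more precisely while moving over to the long plate.

send_rows(
  gripper=[8.5,8.5,8.5,8.5,8.5],
  slide=[
    [0.98,-3.61,0],
    [0.87,-3.64,0],
    [0.75,-3.67,0],
    [0.63,-3.69,0],
    [0.51,-3.71,0],
  ],
  rotation=[
    [0,0,1.85],
    [0,0,1.85],
    [0,0,1.85],
    [0,0,1.85],
    [0,0,1.85],
  ],
)

```text
time_s: 7.75
ee_pos: [0.5743, -0.0416, 0.1602]
tcp_rot: [0.0, -0.023, 1.0, -0.0]
contact_force: [1.7, -0.2, 1.0]
opening: 0.0849
```

send_rows(
  gripper=[5,5,5,5],
  slide=[
    [0.39,-3.72,0],
    [0.27,-3.73,0],
    [0,0,0],
    [0,0,0],
  ],
  rotation=[
    [0,0,1.85],
    [0,0,1.85],
    [0,0,0],
    [0,0,0],
  ],
)

```text
time_s: 8.15
ee_pos: [0.5701, -0.1159, 0.16]
tcp_rot: [-0.0, 0.009, 1.0, 0.0]
contact_force: [-0.1, 1.0, -0.4]
opening: 0.0501
```

```bash
python3 - <<'E'
from h import *
look("w5","long_plate","long_carrier_1","short_carrier_1")
def stops(fn,ctr,ang):
    W=np.load(fn+".npz")["W"].reshape(-1,3)
    a=np.radians(ang);R=np.array([[np.cos(a),np.sin(a)],[-np.sin(a),np.cos(a)]])
    q=(W[:,:2]*1000-ctr)@R.T;z=W[:,2]*1000
    for s in(1,-1):
        m=(abs(q[:,1]-33*s)<31)&(abs(q[:,0])<76)&(z>15.5)&(z<23)
        print(fn,"bay",1 if s>0 else 2,"n",m.sum(),"z",np.round(np.median(z[m]),1),[np.round(v,1) for v in bar(q[m]/1000)])
for f in("w3","w4"): stops(f,[598.7,144.3],12.6)
stops("w5",[581.5,-117.5],-1.9)
E
```

```text
t8.15 tcp [ 570.1 -115.9  160. ] yaw 178.9 tilt [-0.  0.] F [-0.1  1.  -0.4] open 50.1
long_plate 0.56 zmed 12.1 ctr 580.7 -117.1 size 159.7 x 140.2 ang -1.9
long_plate 0.21 zmed 12.2 ctr 603.9 118.8 size 159.8 x 89.2 ang 12.5
  bay 0.75 [584.3 -85.5  12.5]
long_carrier_1 0.71 n2951 ztop 27.1 ctr 581.5 -84.1 mm size 109.1 x 30.2 ang -0.7 mean [578.2 -84.3] bgr [115. 116. 115.]
short_carrier_1 0.77 n856 ztop 16.2 ctr 586.3 -383.6 mm size 48.7 x 23.2 ang -13.3 mean [ 587.5 -385.4] bgr [ 41.  42. 114.]
short_carrier_1 0.75 n2188 ztop 27.0 ctr 581.0 -149.9 mm size 79.4 x 30.2 ang -1.8 mean [ 579.  -149.7] bgr [111. 112. 113.]
short_carrier_1 0.72 n3343 ztop 16.7 ctr 472.9 -323.6 mm size 79.6 x 31.2 ang -0.8 mean [ 471.3 -322.2] bgr [133. 135. 135.]
short_carrier_1 0.53 n11152 ztop 13.1 ctr 604.0 118.7 mm size 160.1 x 89.2 ang 12.6 mean [597.6 116. ] bgr [69. 69. 69.]
w3 bay 1 n 1143 z 19.6 [np.float64(0.0), np.float64(0.0), np.float64(105.7), np.float64(48.2), np.float64(-0.1)]
w3 bay 2 n 1158 z 19.6 [np.float64(0.0), np.float64(-0.0), np.float64(105.7), np.float64(48.5), np.float64(-0.5)]
w4 bay 1 n 1079 z 19.7 [np.float64(-0.0), np.float64(0.0), np.float64(106.1), np.float64(47.8), np.float64(-0.3)]
w4 bay 2 n 1101 z 19.8 [np.float64(-0.0), np.float64(-0.0), np.float64(105.9), np.float64(48.1), np.float64(-0.4)]
w5 bay 1 n 1124 z 19.7 [np.float64(-0.0), np.float64(0.0), np.float64(135.9), np.float64(48.0), np.float64(0.2)]
w5 bay 2 n 1138 z 19.8 [np.float64(-0.0), np.float64(-0.0), np.float64(136.2), np.float64(47.9), np.float64(-0.2)]
```

View pics/w5.png

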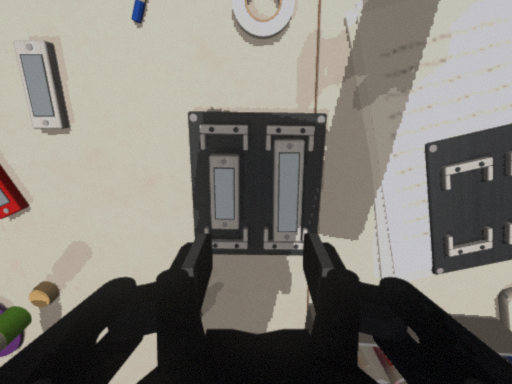

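The wrist view shows short_carrier_1 in the left bay of the long plate at (224,192) and long_carrier_1 at (289,188); it measures 79×30 mm at (581,-150). I'll pick it up at yaw 178.2°.

```bash
python3 - <<'E'
from h import *
def stops(fn,ctr,ang):
    W=np.load(fn+".npz")["W"].reshape(-1,3)
    a=np.radians(ang);R=np.array([[np.cos(a),np.sin(a)],[-np.sin(a),np.cos(a)]])
    q=(W[:,:2]*1000-ctr)@R.T;z=W[:,2]*1000
    for s in(1,-1):
        m=(abs(q[:,1]-33*s)<31)&(abs(q[:,0])<76)&(z>15.5)&(z<23)
        b=bar(q[m]/1000);print(fn,"bay",s,np.round(np.array(b[:2])*1000@R+ctr,1))
for f in("w3","w4"): stops(f,[598.7,144.3],12.3)
stops("w5",[581.5,-117.5],-1.9)
plan([([.581,-.150,.06],178.2,5),([.581,-.150,.012],178.2,5)])
E
```

```text
w3 bay 1 [592.2 176. ]
w3 bay -1 [606.3 111.9]
w4 bay 1 [591.4 176.8]
w4 bay -1 [605.4 112.1]
w5 bay 1 [581.8 -83.9]
w5 bay -1 [ 579.8 -150.2]
slide [[-0.22, -0.72, 2.0], [-0.23, -0.72, 2.0], [-0.23, -0.72, 2.0], [-0.23, -0.72, 2.0], [-0.23, -0.72, 2.0]] rot [[0.0, 0.0, 0.2], [0.0, 0.0, 0.2], [0.0, 0.0, 0.2], [0.0, 0.0, 0.2], [0.0, 0.0, 0.2]]
slide [[0.0, 0.0, 0.96], [0.0, 0.0, 0.96], [0.0, 0.0, 0.96], [0.0, 0.0, 0.96], [0.0, 0.0, 0.96]] rot [[0.0, 0.0, 0.0], [0.0, 0.0, 0.0], [0.0, 0.0, 0.0], [0.0, 0.0, 0.0], [0.0, 0.0, 0.0]]
```

send_rows(
  gripper=[5,5,5,5,5],
  slide=[
    [-0.23,-0.72,2.0],
    [-0.23,-0.72,2.0],
    [-0.23,-0.72,2.0],
    [-0.23,-0.72,2.0],
    [-0.23,-0.72,2.0],
  ],
  rotation=[
    [0,0,0.2],
    [0,0,0.2],
    [0,0,0.2],
    [0,0,0.2],
    [0,0,0.2],
  ],
)

```text
time_s: 8.9
ee_pos: [0.5813, -0.1503, 0.0594]
tcp_rot: [0.0, 0.016, 1.0, -0.0]
contact_force: [-0.2, -0.1, 1.0]
opening: 0.0499
```

send_rows(
  gripper=[5,5,5,5,5],
  slide=[
    [0,0,0.96],
    [0,0,0.96],
    [0,0,0.96],
    [0,0,0.96],
    [0,0,0.96],
  ],
  rotation=[
    [0,0,0],
    [0,0,0],
    [0,0,0],
    [0,0,0],
    [0,0,0],
  ],
)

```text
time_s: 9.4
ee_pos: [0.5813, -0.151, 0.0119]
tcp_rot: [0.0, 0.017, 1.0, -0.0]
contact_force: [0.4, -0.2, 0.1]
opening: 0.0495
```

send_rows(
  gripper=[5,2.5,2.5,2.5,2.5],
  slide=[
    [0,0,0],
    [0,0,0],
    [0,0,0],
    [0,0,0],
    [0,0,0],
  ],
  rotation=[
    [0,0,0],
    [0,0,0],
    [0,0,0],
    [0,0,0],
    [0,0,0],
  ],
  grip_force=40,
)

```text
time_s: 9.9
ee_pos: [0.5813, -0.1514, 0.0126]
tcp_rot: [0.0, 0.017, 1.0, -0.0]
contact_force: [-0.5, -0.2, 0.6]
opening: 0.029
```

```bash
python3 - <<'E'
from h import *
rep()
E
```

```text
t9.90 tcp [ 581.3 -151.4   12.6] yaw 178.1 tilt [ 0.001 -0.   ] F [-0.5 -0.2  0.6] open 29.0
```

```bash
python3 - <<'E'
from h import *
plan([([.5813,-.1514,.08],178.1,4),([.5917,.1765,.08],192.3,9)])
E
```

```text
slide [[0.0, 0.0, -1.69], [0.0, 0.0, -1.69], [0.0, 0.0, -1.69], [0.0, 0.0, -1.69], [0.01, 3.65, 0.0]] rot [[0.0, 0.01, -0.01], [0.0, 0.01, -0.01], [0.0, 0.01, -0.01], [0.0, 0.01, -0.01], [0.0, 0.0, -1.58]]
slide [[-0.1, 3.64, 0.0], [-0.2, 3.64, 0.0], [-0.3, 3.63, 0.0], [-0.4, 3.62, 0.0], [-0.5, 3.61, 0.0]] rot [[0.0, 0.0, -1.58], [0.0, 0.0, -1.58], [0.0, 0.0, -1.58], [0.0, 0.0, -1.58], [0.0, 0.0, -1.58]]
slide [[-0.59, 3.6, 0.0], [-0.69, 3.58, 0.0], [-0.79, 3.56, 0.0]] rot [[0.0, 0.0, -1.58], [0.0, 0.0, -1.58], [0.0, 0.0, -1.58]]
```

send_rows(
  gripper=[2.5,2.5,2.5,2.5,2.5],
  slide=[
    [0,0,-1.0],
    [0,0,-1.9],
    [0,0,-1.9],
    [0,0,-1.9],
    [0.01,3.65,0],
  ],
  rotation=[
    [0,0,0],
    [0,0,0],
    [0,0,0],
    [0,0,0],
    [0,0,-1.58],
  ],
)

```text
time_s: 10.4
ee_pos: [0.5848, -0.1186, 0.0833]
tcp_rot: [0.004, 0.006, 1.0, -0.002]
contact_force: [0.9, 0.7, -0.4]
opening: 0.029
```

send_rows(
  gripper=[2.5,2.5,2.5,2.5,2.5],
  slide=[
    [-0.1,3.64,0.0],
    [-0.2,3.64,0.0],
    [-0.3,3.63,0.0],
    [-0.4,3.62,0.0],
    [-0.5,3.61,0.0],
  ],
  rotation=[
    [0,0,-1.58],
    [0,0,-1.58],
    [0,0,-1.58],
    [0,0,-1.58],
    [0,0,-1.58],
  ],
)

```text
time_s: 10.9
ee_pos: [0.5881, 0.0687, 0.0799]
tcp_rot: [0.0, -0.066, 0.998, -0.0]
contact_force: [0.9, -0.2, -0.7]
opening: 0.0289
```

send_rows(
  gripper=[2.5,2.5,2.5,2.5,2.5],
  slide=[
    [-0.59,3.6,0.0],
    [-0.69,3.58,0.0],
    [-0.79,3.56,0.0],
    [0,0,0],
    [0,0,0],
  ],
  rotation=[
    [0,0,-1.58],
    [0,0,-1.58],
    [0,0,-1.58],
    [0,0,0],
    [0,0,0],
  ],
)

```text
time_s: 11.4
ee_pos: [0.5913, 0.1776, 0.0795]
tcp_rot: [0.0, -0.108, 0.994, -0.0]
contact_force: [-0.0, -0.3, -0.2]
opening: 0.0288
```

```bash
python3 - <<'E'
from h import *
rep();p,y,X=pose();c,M=wrist("w6");W=cloud(c,M).reshape(-1,3);np.savez("w6.npz",W=W,img=c["image"])
L=(W-p)@X*1000  # tool coords, mm
m=(abs(L[:,1])<16)&(L[:,2]<-4)&(L[:,2]>-16)&(abs(L[:,0])<80)
print("held: x",np.percentile(L[m,0],[0,2,50,98,100]).round(1),"y",np.percentile(L[m,1],[1,99]).round(1),"z",np.percentile(L[m,2],[10,50,90]).round(1))
# stops of the short plate again
ctr=np.array([598.6,144.4]);a=np.radians(12.3);R=np.array([[np.cos(a),np.sin(a)],[-np.sin(a),np.cos(a)]])
plan([([.5917,.1765,.022],192.3,4),([.5917,.1765,.0136],192.3,3)])
E
```

```text
t11.40 tcp [591.3 177.6  79.5] yaw -167.6 tilt [ 0. -0.] F [-0.  -0.3 -0.2] open 28.8
held: x [-39.9 -36.8   6.7  39.7  40.3] y [-14.3  14.7] z [-14.7 -13.7 -12.6]
slide [[-0.01, 0.0, 1.43], [-0.01, 0.0, 1.43], [-0.01, 0.0, 1.43], [-0.01, 0.0, 1.43], [0.0, 0.0, 0.28]] rot [[-0.01, -0.01, 0.0], [-0.01, -0.01, 0.0], [-0.01, -0.01, 0.0], [-0.01, -0.01, 0.0], [0.0, 0.0, 0.0]]
slide [[0.0, 0.0, 0.28], [0.0, 0.0, 0.28]] rot [[0.0, 0.0, 0.0], [0.0, 0.0, 0.0]]
```

View pics/w6.png

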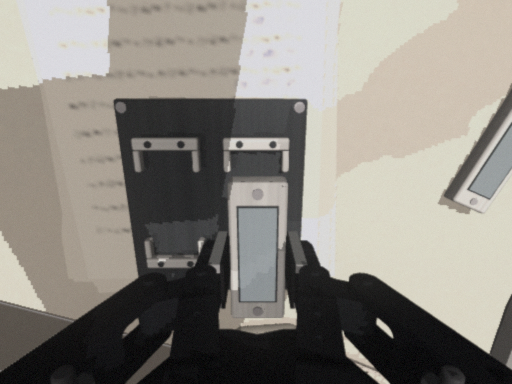

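The picture shows the carrier held level between the fingers at (258,247), centred to within 1 mm, with the +y bay of the short plate just below it. Lowering now.

send_rows(
  gripper=[2.5,2.5,2.5,2.5,2.5],
  slide=[
    [0,0,1.4],
    [0,0,1.4],
    [0,0,1.4],
    [0,0,1.4],
    [0,0,0.3],
  ],
  rotation=[
    [0,0,0],
    [0,0,0],
    [0,0,0],
    [0,0,0],
    [0,0,0],
  ],
)

```text
time_s: 11.95
ee_pos: [0.5897, 0.1755, 0.0172]
tcp_rot: [-0.002, -0.107, 0.994, -0.0]
contact_force: [0.0, 0.2, -1.3]
opening: 0.0287
```

send_rows(
  gripper=[2.5,2.5,2.5,2.5],
  slide=[
    [0,0,0.3],
    [0,0,0.2],
    [0,0,0],
    [0,0,0],
  ],
  rotation=[
    [0,0,0],
    [0,0,0],
    [0,0,0],
    [0,0,0],
  ],
)

```text
time_s: 12.35
ee_pos: [0.5919, 0.1768, 0.0156]
tcp_rot: [0.0, -0.107, 0.994, 0.0]
contact_force: [0.1, -0.4, -1.0]
opening: 0.0286
```

```bash
python3 - <<'E'
from h import *
rep()
E
```

```text
t12.35 tcp [591.9 176.8  15.6] yaw -167.7 tilt [0.001 0.   ] F [ 0.1 -0.4 -1. ] open 28.6
```

send_rows(
  gripper=[2.5,2.5,2.5,2.5,2.5],
  slide=[
    [0,0,0.1],
    [0,0,0.1],
    [0,0,0.05],
    [0,0,0],
    [0,0,0],
  ],
  rotation=[
    [0,0,0],
    [0,0,0],
    [0,0,0],
    [0,0,0],
    [0,0,0],
  ],
)

```text
time_s: 12.85
ee_pos: [0.5915, 0.1766, 0.0126]
tcp_rot: [-0.0, -0.107, 0.994, 0.0]
contact_force: [-0.7, 0.1, -0.9]
opening: 0.0289
```

send_rows(
  gripper=[2.5,2.5,2.5],
  slide=[
    [0,0,0.05],
    [0,0,0],
    [0,0,0],
  ],
  rotation=[
    [0,0,0],
    [0,0,0],
    [0,0,0],
  ],
)

```text
time_s: 13.15
ee_pos: [0.5915, 0.1767, 0.0126]
tcp_rot: [0.0, -0.107, 0.994, 0.0]
contact_force: [-2.5, -0.5, 4.6]
opening: 0.0286
```

send_rows(
  gripper=[2.5,2.5,2.5],
  slide=[
    [0,0,0.05],
    [0,0,0],
    [0,0,0],
  ],
  rotation=[
    [0,0,0],
    [0,0,0],
    [0,0,0],
  ],
)

```text
time_s: 13.45
ee_pos: [0.5915, 0.1767, 0.0125]
tcp_rot: [0.0, -0.107, 0.994, 0.0]
contact_force: [-4.0, -0.1, 7.2]
opening: 0.0287
```

The force rose at z 12.6 mm, so the carrier is resting on the bay floor. I'll release it and travel to short_carrier_2.

send_rows(
  gripper=[3.5,5,5,5,5],
  slide=[
    [0,0,0],
    [0,0,0],
    [0,0,0],
    [0,0,-1],
    [0,0,-2],
  ],
  rotation=[
    [0,0,0],
    [0,0,0],
    [0,0,0],
    [0,0,0],
    [0,0,0],
  ],
)

```text
time_s: 13.95
ee_pos: [0.5899, 0.1761, 0.0402]
tcp_rot: [-0.002, -0.107, 0.994, -0.0]
contact_force: [1.1, -0.0, -0.4]
opening: 0.0498
```

send_rows(
  gripper=[5,5,5,5,5],
  slide=[
    [0,0,-3],
    [0,0,-3],
    [0,0,-3],
    [0,0,0],
    [0,0,0],
  ],
  rotation=[
    [0,0,0],
    [0,0,0],
    [0,0,0],
    [0,0,0],
    [0,0,0],
  ],
)

```text
time_s: 14.45
ee_pos: [0.5922, 0.1768, 0.133]
tcp_rot: [0.001, -0.107, 0.994, 0.0]
contact_force: [0.4, -1.4, -1.0]
opening: 0.0501
```

```bash
python3 - <<'E'
from h import *
look("w7","short_carrier_1")
plan([([.4733,-.3242,.09],179.2,12),([.4733,-.3242,.003],179.2,6)])
E
```

```text
t14.45 tcp [592.2 176.8 133. ] yaw -167.7 tilt [0.002 0.001] F [ 0.4 -1.4 -1. ] open 50.1
short_carrier_1 0.84 n2727 ztop 26.9 ctr 591.7 177.0 mm size 79.9 x 30.1 ang 12.4 mean [589.5 176.6] bgr [155. 157. 157.]
slide [[1.84, -3.87, 0.34], [1.77, -3.9, 0.34], [1.7, -3.93, 0.34], [1.62, -3.97, 0.34], [1.54, -4.0, 0.34]] rot [[0.0, -0.01, 1.09], [0.0, -0.01, 1.09], [0.0, -0.01, 1.09], [0.0, -0.01, 1.09], [0.0, -0.01, 1.09]]
slide [[1.47, -4.03, 0.34], [1.39, -4.05, 0.34], [1.31, -4.08, 0.34], [1.24, -4.1, 0.34], [1.16, -4.13, 0.34]] rot [[0.0, -0.01, 1.09], [0.0, -0.01, 1.09], [0.0, -0.01, 1.09], [0.0, -0.01, 1.09], [0.0, -0.01, 1.09]]
slide [[1.08, -4.15, 0.34], [1.0, -4.17, 0.34], [0.0, 0.0, 1.45], [0.0, 0.0, 1.45], [0.0, 0.0, 1.45]] rot [[0.0, -0.01, 1.09], [0.0, -0.01, 1.09], [0.0, 0.0, 0.0], [0.0, 0.0, 0.0], [0.0, 0.0, 0.0]]
slide [[0.0, 0.0, 1.45], [0.0, 0.0, 1.45], [0.0, 0.0, 1.45]] rot [[0.0, 0.0, 0.0], [0.0, 0.0, 0.0], [0.0, 0.0, 0.0]]
```

Placed: top at 26.9 mm (same as the seated ones), centred at (591.7,177.0), angle 12.4°. Next is short_carrier_2, and I'll check the hover before going down.

send_rows(
  gripper=[5,5,5,5,5],
  slide=[
    [1.84,-3.87,0.34],
    [1.77,-3.9,0.34],
    [1.7,-3.93,0.34],
    [1.62,-3.97,0.34],
    [1.54,-4.0,0.34],
  ],
  rotation=[
    [0,0,1.09],
    [0,0,1.09],
    [0,0,1.09],
    [0,0,1.09],
    [0,0,1.09],
  ],
)

```text
time_s: 15.05
ee_pos: [0.5408, -0.0333, 0.1128]
tcp_rot: [-0.002, -0.06, 0.998, 0.0]
contact_force: [0.0, -1.6, -0.5]
opening: 0.0502
```

send_rows(
  gripper=[5,5,5,5,5],
  slide=[
    [1.47,-4.03,0.34],
    [1.39,-4.05,0.34],
    [1.31,-4.08,0.34],
    [1.24,-4.1,0.34],
    [1.16,-4.13,0.34],
  ],
  rotation=[
    [0,0,1.09],
    [0,0,1.09],
    [0,0,1.09],
    [0,0,1.09],
    [0,0,1.09],
  ],
)

```text
time_s: 15.55
ee_pos: [0.492, -0.2417, 0.0958]
tcp_rot: [-0.002, -0.012, 1.0, 0.001]
contact_force: [1.0, -0.6, 0.3]
opening: 0.05
```

send_rows(
  gripper=[5,5,5,5,5],
  slide=[
    [1.08,-4.15,0.34],
    [1.0,-4.17,0.34],
    [0,0,0],
    [0,0,0],
    [0,0,0],
  ],
  rotation=[
    [0,0,1.09],
    [0,0,1.09],
    [0,0,0],
    [0,0,0],
    [0,0,0],
  ],
)

```text
time_s: 16.05
ee_pos: [0.4736, -0.3229, 0.0897]
tcp_rot: [-0.001, 0.006, 1.0, 0.001]
contact_force: [-0.3, 0.7, 0.5]
opening: 0.0497
```

```bash
python3 - <<'E'
from h import *
look("w8","short_carrier_2")
plan([([.4733,-.3242,.003],179.2,6)])
E
```

```text
t16.05 tcp [ 473.6 -322.9   89.7] yaw 179.3 tilt [-0.002  0.002] F [-0.3  0.7  0.5] open 49.7
short_carrier_2 0.86 n3419 ztop 16.9 ctr 472.7 -324.3 mm size 80.1 x 30.1 ang -0.9 mean [ 470.2 -324.3] bgr [124. 126. 127.]
short_carrier_2 0.55 n725 ztop 16.4 ctr 565.8 -402.7 mm size 79.2 x 30.3 ang 22.5 mean [ 537.7 -414. ] bgr [ 37.  39. 108.]
slide [[0.02, -0.03, 1.46], [0.02, -0.03, 1.46], [0.02, -0.03, 1.46], [0.02, -0.03, 1.46], [0.02, -0.03, 1.46]] rot [[0.01, -0.01, 0.02], [0.01, -0.01, 0.02], [0.01, -0.01, 0.02], [0.01, -0.01, 0.02], [0.01, -0.01, 0.02]]
slide [[0.02, -0.03, 1.46]] rot [[0.01, -0.01, 0.02]]
```

send_rows(
  gripper=[5,5,5,5,5],
  slide=[
    [0.02,-0.03,1.6],
    [0.02,-0.03,1.6],
    [0.02,-0.03,1.6],
    [0.02,-0.03,1.6],
    [0,-0.02,1.4],
  ],
  rotation=[
    [0.02,-0.02,0],
    [0.02,-0.02,0],
    [0.02,-0.02,0],
    [0,0,0],
    [0,0,0],
  ],
)

```text
time_s: 16.65
ee_pos: [0.4738, -0.324, 0.0122]
tcp_rot: [0.0, 0.006, 1.0, -0.0]
contact_force: [-0.2, -0.5, -0.5]
opening: 0.0501
```

send_rows(
  gripper=[5,5,5],
  slide=[
    [0,0,0.86],
    [0,0,0],
    [0,0,0],
  ],
  rotation=[
    [0,0,0],
    [0,0,0],
    [0,0,0],
  ],
)

```text
time_s: 16.95
ee_pos: [0.4739, -0.3251, 0.0046]
tcp_rot: [0.001, 0.006, 1.0, -0.001]
contact_force: [0.3, 0.4, 0.7]
opening: 0.05
```

send_rows(
  gripper=[2.5,2.5,2.5,2.5,2.5],
  slide=[
    [0,0,0],
    [0,0,0],
    [0,0,0],
    [0,0,0],
    [0,0,0],
  ],
  rotation=[
    [0,0,0],
    [0,0,0],
    [0,0,0],
    [0,0,0],
    [0,0,0],
  ],
)

```text
time_s: 17.45
ee_pos: [0.4743, -0.3261, 0.0054]
tcp_rot: [0.001, 0.007, 1.0, -0.001]
contact_force: [-0.5, 1.2, 4.6]
opening: 0.0288
```

```bash
python3 - <<'E'
from h import *
rep();p,y,_=pose()
plan([([.5255,-.106,.09],185,7),([.6057,.1120,.08],192.3,6)],([p[0],p[1],.08],y))
E
```

```text
t17.45 tcp [ 474.3 -326.1    5.4] yaw 179.2 tilt [ 0.003 -0.002] F [-0.5  1.2  4.6] open 28.8
slide [[-0.69, 3.15, -0.14], [-0.73, 3.14, -0.14], [-0.78, 3.13, -0.14], [-0.82, 3.12, -0.14], [-0.87, 3.11, -0.14]] rot [[0.0, 0.0, -0.83], [0.0, 0.0, -0.83], [0.0, 0.0, -0.83], [0.0, 0.0, -0.83], [0.0, 0.0, -0.83]]
slide [[-0.91, 3.1, -0.14], [-0.96, 3.08, -0.14], [-1.65, 3.5, 0.17], [-1.72, 3.47, 0.17], [-1.8, 3.43, 0.17]] rot [[0.0, 0.0, -0.83], [0.0, 0.0, -0.83], [0.0, 0.0, -1.22], [0.0, 0.0, -1.22], [0.0, 0.0, -1.22]]
slide [[-1.87, 3.39, 0.17], [-1.94, 3.35, 0.17], [-2.01, 3.31, 0.17]] rot [[0.0, 0.0, -1.22], [0.0, 0.0, -1.22], [0.0, 0.0, -1.22]]
```

send_rows(
  gripper=[2.5,2.5,2.5,2.5,2.5],
  slide=[
    [0,0,-1.0],
    [0,0,-2],
    [0,0,-2],
    [0,0,-2.5],
    [-0.69,3.15,-0.14],
  ],
  rotation=[
    [0,0,0],
    [0,0,0],
    [0,0,0],
    [0,0,0],
    [0,0,-0.83],
  ],
)

```text
time_s: 17.95
ee_pos: [0.4825, -0.2982, 0.0845]
tcp_rot: [0.003, 0.002, 1.0, -0.003]
contact_force: [1.8, 1.1, -0.9]
opening: 0.029
```

send_rows(
  gripper=[2.5,2.5,2.5,2.5,2.5],
  slide=[
    [-0.73,3.14,-0.14],
    [-0.78,3.13,-0.14],
    [-0.82,3.12,-0.14],
    [-0.87,3.11,-0.14],
    [-0.91,3.1,-0.14],
  ],
  rotation=[
    [0,0,-0.83],
    [0,0,-0.83],
    [0,0,-0.83],
    [0,0,-0.83],
    [0,0,-0.83],
  ],
)

```text
time_s: 18.45
ee_pos: [0.5169, -0.1357, 0.0877]
tcp_rot: [0.0, -0.037, 0.999, -0.001]
contact_force: [0.1, 0.2, -1.1]
opening: 0.0288
```

send_rows(
  gripper=[2.5,2.5,2.5,2.5,2.5],
  slide=[
    [-0.96,3.08,-0.14],
    [-1.65,3.5,0.17],
    [-1.72,3.47,0.17],
    [-1.8,3.43,0.17],
    [-1.87,3.39,0.17],
  ],
  rotation=[
    [0,0,-0.83],
    [0,0,-1.22],
    [0,0,-1.22],
    [0,0,-1.22],
    [0,0,-1.22],
  ],
)

```text
time_s: 18.95
ee_pos: [0.5779, 0.0412, 0.082]
tcp_rot: [0.0, -0.087, 0.996, -0.001]
contact_force: [0.4, -0.6, -1.3]
opening: 0.0289
```

send_rows(
  gripper=[2.5,2.5,2.5,2.5,2.5],
  slide=[
    [-1.94,3.35,0.17],
    [-2.01,3.31,0.17],
    [0,0,0],
    [0,0,0],
    [0,0,0],
  ],
  rotation=[
    [0,0,-1.22],
    [0,0,-1.22],
    [0,0,0],
    [0,0,0],
    [0,0,0],
  ],
)

```text
time_s: 19.45
ee_pos: [0.6038, 0.1116, 0.0782]
tcp_rot: [-0.0, -0.107, 0.994, -0.001]
contact_force: [-0.4, -0.4, -0.9]
opening: 0.029
```

```bash
cat >> h.py <<'E'
def held(fn,half):
    rep();p,y,X=pose();c,M=wrist(fn);W=cloud(c,M).reshape(-1,3);L=(W-p)@X*1000
    m=(abs(L[:,1])<16)&(L[:,2]<0)&(L[:,2]>-18)&(abs(L[:,0])<80)
    print("held: x",np.percentile(L[m,0],[0,1,50,99,100]).round(1),"z",np.percentile(L[m,2],[10,50,90]).round(1),"slope",np.polyfit(L[m,0],L[m,2],1).round(4),"end x->centre",L[m,0].max().round(1)-half)
E
python3 - <<'E'
from h import *
held("w9",40)
plan([([.6069,.1123,.025],192.3,4)])
E
```

```text
t19.45 tcp [603.8 111.6  78.2] yaw -167.7 tilt [-0.001 -0.002] F [-0.4 -0.4 -0.9] open 29.0
held: x [-38.  -36.4   8.2  41.3  41.7] z [-11.9 -10.9  -9.7] slope [  0.0143 -10.8461] end x->centre 1.7000000000000028
slide [[-0.08, 0.01, 1.33], [-0.08, 0.01, 1.33], [-0.08, 0.01, 1.33], [-0.08, 0.01, 1.33]] rot [[-0.02, -0.01, -0.01], [-0.02, -0.01, -0.01], [-0.02, -0.01, -0.01], [-0.02, -0.01, -0.01]]
```

send_rows(
  gripper=[2.5,2.5,2.5,2.5,2.5],
  slide=[
    [-0.08,0.01,1.4],
    [-0.08,0.01,1.4],
    [-0.08,0.01,1.4],
    [-0.08,0.01,1.2],
    [0,0,0.4],
  ],
  rotation=[
    [0,0,0],
    [0,0,0],
    [0,0,0],
    [0,0,0],
    [0,0,0],
  ],
)

```text
time_s: 20.0
ee_pos: [0.606, 0.1131, 0.0176]
tcp_rot: [-0.002, -0.107, 0.994, -0.001]
contact_force: [-0.3, 0.2, -1.1]
opening: 0.0289
```

send_rows(
  gripper=[2.5,2.5,2.5,2.5,2.5],
  slide=[
    [0,0,0.2],
    [0,0,0.1],
    [0,0,0.1],
    [0,0,0],
    [0,0,0],
  ],
  rotation=[
    [0,0,0],
    [0,0,0],
    [0,0,0],
    [0,0,0],
    [0,0,0],
  ],
)

```text
time_s: 20.5
ee_pos: [0.608, 0.1137, 0.0169]
tcp_rot: [0.001, -0.108, 0.994, -0.001]
contact_force: [0.8, -0.2, -0.3]
opening: 0.0287
```

```bash
python3 - <<'E'
from h import *
rep()
E
```

```text
t20.50 tcp [608.  113.7  16.9] yaw -167.7 tilt [ 0.002 -0.001] F [ 0.8 -0.2 -0.3] open 28.7
```

send_rows(
  gripper=[2.5,2.5,2.5,2.5,2.5],
  slide=[
    [0,-0.1,0.05],
    [0,0,0.1],
    [0,0,0.05],
    [0,0,0],
    [0,0,0],
  ],
  rotation=[
    [0,0,0],
    [0,0,0],
    [0,0,0],
    [0,0,0],
    [0,0,0],
  ],
)

```text
time_s: 21.0
ee_pos: [0.6081, 0.1125, 0.0154]
tcp_rot: [0.001, -0.107, 0.994, -0.001]
contact_force: [-1.9, -0.4, 5.6]
opening: 0.0291
```

send_rows(
  gripper=[2.5,2.5,2.5],
  slide=[
    [0,0,0.05],
    [0,0,0],
    [0,0,0],
  ],
  rotation=[
    [0,0,0],
    [0,0,0],
    [0,0,0],
  ],
)

```text
time_s: 21.3
ee_pos: [0.6082, 0.1125, 0.0154]
tcp_rot: [0.001, -0.107, 0.994, -0.001]
contact_force: [-3.4, -1.1, 8.4]
opening: 0.0291
```

send_rows(
  gripper=[3.5,5,5,5,5],
  slide=[
    [0,0,0],
    [0,0,0],
    [0,0,0],
    [0,0,-1],
    [0,0,-2],
  ],
  rotation=[
    [0,0,0],
    [0,0,0],
    [0,0,0],
    [0,0,0],
    [0,0,0],
  ],
)

```text
time_s: 21.8
ee_pos: [0.6062, 0.1124, 0.0426]
tcp_rot: [-0.002, -0.108, 0.994, -0.001]
contact_force: [-0.1, 0.4, 0.5]
opening: 0.0501
```

send_rows(
  gripper=[5,5,5,5,5],
  slide=[
    [0,0,-3],
    [0,0,-3],
    [0,0,-3],
    [0,0,0],
    [0,0,0],
  ],
  rotation=[
    [0,0,0],
    [0,0,0],
    [0,0,0],
    [0,0,0],
    [0,0,0],
  ],
)

```text
time_s: 22.3
ee_pos: [0.6085, 0.1129, 0.1353]
tcp_rot: [0.002, -0.108, 0.994, -0.0]
contact_force: [-1.1, 0.2, -1.0]
opening: 0.0501
```

```bash
python3 - <<'E'
from h import *
look("w10","short_carrier_2","long_carrier_2")
plan([([.5035,.349,.09],169.6,8)])
E
```

```text
t22.30 tcp [608.5 112.9 135.3] yaw -167.7 tilt [ 0.003 -0.001] F [-1.1  0.2 -1. ] open 50.1
short_carrier_2 0.87 n2729 ztop 26.9 ctr 591.0 176.8 mm size 78.7 x 30.7 ang 12.1 mean [589.  175.4] bgr [161. 163. 164.]
short_carrier_2 0.80 n2635 ztop 26.9 ctr 606.2 112.4 mm size 78.8 x 30.0 ang 12.4 mean [604.2 111.9] bgr [147. 149. 149.]
long_carrier_2 0.92 n1253 ztop 16.4 ctr 539.0 332.2 mm size 52.3 x 25.3 ang 25.1 mean [540.6 335.6] bgr [130. 135. 137.]
long_carrier_2 0.86 n5363 ztop 26.8 ctr 581.4 -83.2 mm size 108.6 x 30.8 ang -1.2 mean [577.9 -81.9] bgr [122. 123. 123.]
long_carrier_2 0.15 n16213 ztop 13.2 ctr 598.0 144.5 mm size 158.9 x 140.8 ang 12.3 mean [585.1 139.3] bgr [81. 81. 82.]
slide [[0.63, 3.16, 0.53], [0.78, 3.13, 0.53], [0.94, 3.09, 0.53], [1.09, 3.04, 0.53], [1.24, 2.98, 0.53]] rot [[-0.01, -0.01, 2.84], [-0.01, -0.01, 2.84], [-0.01, -0.01, 2.84], [-0.01, -0.01, 2.84], [-0.01, -0.01, 2.84]]
slide [[1.39, 2.91, 0.53], [1.53, 2.84, 0.53], [1.67, 2.76, 0.53]] rot [[-0.01, -0.01, 2.84], [-0.01, -0.01, 2.84], [-0.01, -0.01, 2.84]]
```

Both short carriers are seated. On to long_carrier_2.

send_rows(
  gripper=[5,5,5,5,5],
  slide=[
    [0.63,3.16,0.53],
    [0.78,3.13,0.53],
    [0.94,3.09,0.53],
    [1.09,3.04,0.53],
    [1.24,2.98,0.53],
  ],
  rotation=[
    [0,0,2.84],
    [0,0,2.84],
    [0,0,2.84],
    [0,0,2.84],
    [0,0,2.84],
  ],
)

```text
time_s: 22.95
ee_pos: [0.5417, 0.2612, 0.1053]
tcp_rot: [-0.001, 0.017, 1.0, -0.001]
contact_force: [0.3, 0.0, 0.0]
opening: 0.0502
```

send_rows(
  gripper=[5,5,5,5,5],
  slide=[
    [1.39,2.91,0.53],
    [1.53,2.84,0.53],
    [1.67,2.76,0.53],
    [0,0,0],
    [0,0,0],
  ],
  rotation=[
    [0,0,2.84],
    [0,0,2.84],
    [0,0,2.84],
    [0,0,0],
    [0,0,0],
  ],
)

```text
time_s: 23.45
ee_pos: [0.5032, 0.3492, 0.0895]
tcp_rot: [-0.001, 0.089, 0.996, -0.002]
contact_force: [0.6, -0.0, -0.5]
opening: 0.05
```

```bash
python3 - <<'E'
from h import *
look("w11","long_carrier_2")
plan([([.5033,.349,.005],169.6,6)])
E
```

```text
t23.45 tcp [503.2 349.2  89.5] yaw 169.8 tilt [-0.002 -0.003] F [ 0.6 -0.  -0.5] open 50.0
long_carrier_2 0.80 n4791 ztop 17.0 ctr 503.1 349.7 mm size 109.8 x 30.0 ang -10.4 mean [498.7 350.5] bgr [117. 119. 119.]
slide [[0.02, 0.01, 1.42], [0.02, 0.01, 1.42], [0.02, 0.01, 1.42], [0.02, 0.01, 1.42], [0.02, 0.01, 1.42]] rot [[-0.02, 0.0, 0.0], [-0.02, 0.0, 0.0], [-0.02, 0.0, 0.0], [-0.02, 0.0, 0.0], [-0.02, 0.0, 0.0]]
slide [[0.02, 0.01, 1.42]] rot [[-0.02, 0.0, 0.0]]
```

send_rows(
  gripper=[5,5,5,5,5],
  slide=[
    [0,0,1.6],
    [0,0,1.6],
    [0,0,1.6],
    [0,0,1.6],
    [0,0,1.2],
  ],
  rotation=[
    [-0.04,0,0],
    [-0.04,0,0],
    [-0.04,0,0],
    [0,0,0],
    [0,0,0],
  ],
)

```text
time_s: 24.05
ee_pos: [0.5049, 0.3476, 0.0142]
tcp_rot: [0.0, 0.091, 0.996, 0.0]
contact_force: [-0.3, 0.5, -0.1]
opening: 0.0498
```

send_rows(
  gripper=[5,5,5],
  slide=[
    [0,0.03,0.85],
    [0,0,0],
    [0,0,0],
  ],
  rotation=[
    [0,0,0],
    [0,0,0],
    [0,0,0],
  ],
)

```text
time_s: 24.35
ee_pos: [0.505, 0.3494, 0.007]
tcp_rot: [0.001, 0.091, 0.996, 0.001]
contact_force: [0.0, -0.7, 0.0]
opening: 0.0501
```

send_rows(
  gripper=[2.5,2.5,2.5,2.5,2.5],
  slide=[
    [0,0,0],
    [0,0,0],
    [0,0,0],
    [0,0,0],
    [0,0,0],
  ],
  rotation=[
    [0,0,0],
    [0,0,0],
    [0,0,0],
    [0,0,0],
    [0,0,0],
  ],
)

```text
time_s: 24.85
ee_pos: [0.5054, 0.3502, 0.0079]
tcp_rot: [0.001, 0.09, 0.996, 0.001]
contact_force: [-0.2, 0.2, 6.1]
opening: 0.0284
```

```bash
python3 - <<'E'
from h import *
rep();p,y,_=pose()
plan([([.57,.10,.11],174,8),([.5798,-.1502,.085],178.1,7)],([p[0],p[1],.10],y))
E
```

```text
t24.85 tcp [505.4 350.2   7.9] yaw 169.6 tilt [0.003 0.002] F [-0.2  0.2  6.1] open 28.4
slide [[-1.36, -2.93, -0.13], [-1.33, -2.94, -0.13], [-1.3, -2.96, -0.13], [-1.27, -2.97, -0.13], [-1.24, -2.98, -0.13]] rot [[0.0, 0.0, -0.55], [0.0, 0.0, -0.55], [0.0, 0.0, -0.55], [0.0, 0.0, -0.55], [0.0, 0.0, -0.55]]
slide [[-1.22, -2.99, -0.13], [-1.19, -3.0, -0.13], [-1.16, -3.01, -0.13], [-0.51, -3.54, 0.36], [-0.48, -3.55, 0.36]] rot [[0.0, 0.0, -0.55], [0.0, 0.0, -0.55], [0.0, 0.0, -0.55], [0.0, 0.0, -0.59], [0.0, 0.0, -0.59]]
slide [[-0.44, -3.55, 0.36], [-0.4, -3.55, 0.36], [-0.37, -3.56, 0.36], [-0.33, -3.56, 0.36], [-0.29, -3.56, 0.36]] rot [[0.0, 0.0, -0.59], [0.0, 0.0, -0.59], [0.0, 0.0, -0.59], [0.0, 0.0, -0.59], [0.0, 0.0, -0.59]]
```

The grip is a little shallow, since the TCP is at 7.9 mm. I'll regrip lower and re-centre.

send_rows(
  gripper=[4.2,4.2,4.2,4.2,4.2],
  slide=[
    [0,0,0],
    [0,0,0],
    [0.2,0,0.2],
    [0,0,0.2],
    [0,0,0],
  ],
  rotation=[
    [0,0,0],
    [0,0,0],
    [0,0,0],
    [0,0,0],
    [0,0,0],
  ],
)

```text
time_s: 25.35
ee_pos: [0.5021, 0.3496, 0.0019]
tcp_rot: [-0.0, 0.09, 0.996, 0.0]
contact_force: [-0.5, -0.5, 0.4]
opening: 0.0419
```

send_rows(
  gripper=[2.5,2.5,2.5,2.5],
  slide=[
    [0,0,0],
    [0,0,0],
    [0,0,0],
    [0,0,0],
  ],
  rotation=[
    [0,0,0],
    [0,0,0],
    [0,0,0],
    [0,0,0],
  ],
)

```text
time_s: 25.75
ee_pos: [0.5026, 0.3499, 0.0026]
tcp_rot: [0.0, 0.09, 0.996, 0.0]
contact_force: [-1.1, 0.2, -0.5]
opening: 0.0288
```

```bash
python3 - <<'E'
from h import *
rep()
E
```

```text
t25.75 tcp [502.6 349.9   2.6] yaw 169.6 tilt [0.001 0.001] F [-1.1  0.2 -0.5] open 28.8
```

send_rows(
  gripper=[2.5,2.5,2.5,2.5,2.5],
  slide=[
    [0,0,-1.5],
    [0,0,-2.7],
    [0,0,-2.7],
    [0,0,-2.7],
    [-1.4,-2.93,-0.13],
  ],
  rotation=[
    [0,0,0],
    [0,0,0],
    [0,0,0],
    [0,0,0],
    [0,0,-0.55],
  ],
)

```text
time_s: 26.25
ee_pos: [0.513, 0.323, 0.1045]
tcp_rot: [0.004, 0.083, 0.997, 0.004]
contact_force: [1.1, 0.0, -0.2]
opening: 0.0288
```

send_rows(
  gripper=[2.5,2.5,2.5,2.5,2.5],
  slide=[
    [-1.38,-2.94,-0.13],
    [-1.35,-2.96,-0.13],
    [-1.32,-2.97,-0.13],
    [-1.29,-2.98,-0.13],
    [-1.27,-2.99,-0.13],
  ],
  rotation=[
    [0,0,-0.55],
    [0,0,-0.55],
    [0,0,-0.55],
    [0,0,-0.55],
    [0,0,-0.55],
  ],
)

```text
time_s: 26.75
ee_pos: [0.5538, 0.1604, 0.1063]
tcp_rot: [0.0, 0.061, 0.998, 0.0]
contact_force: [0.4, 0.5, -1.5]
opening: 0.0287
```

send_rows(
  gripper=[2.5,2.5,2.5,2.5,2.5],
  slide=[
    [-1.19,-3.0,-0.13],
    [-1.16,-3.01,-0.13],
    [-0.51,-3.54,0.36],
    [-0.48,-3.55,0.36],
    [-0.44,-3.55,0.36],
  ],
  rotation=[
    [0,0,-0.55],
    [0,0,-0.55],
    [0,0,-0.59],
    [0,0,-0.59],
    [0,0,-0.59],
  ],
)

```text
time_s: 27.25
ee_pos: [0.5741, -0.0094, 0.0978]
tcp_rot: [0.0, 0.036, 0.999, 0.0]
contact_force: [-0.4, 0.4, -1.0]
opening: 0.0289
```

send_rows(
  gripper=[2.5,2.5,2.5,2.5,2.5],
  slide=[
    [-0.4,-3.55,0.36],
    [-0.37,-3.56,0.36],
    [-0.33,-3.56,0.36],
    [-0.29,-3.56,0.36],
    [0,0,0],
  ],
  rotation=[
    [0,0,-0.59],
    [0,0,-0.59],
    [0,0,-0.59],
    [0,0,-0.59],
    [0,0,0],
  ],
)

```text
time_s: 27.75
ee_pos: [0.5795, -0.1554, 0.0827]
tcp_rot: [0.0, 0.019, 1.0, -0.0]
contact_force: [-0.6, 0.3, -0.7]
opening: 0.029
```

send_rows(
  gripper=[2.5,2.5],
  slide=[
    [0,0,0],
    [0,0,0],
  ],
  rotation=[
    [0,0,0],
    [0,0,0],
  ],
)

```text
time_s: 27.95
ee_pos: [0.5798, -0.1501, 0.0833]
tcp_rot: [0.0, 0.016, 1.0, 0.001]
contact_force: [-0.4, -0.9, -1.1]
opening: 0.0288
```

```bash
python3 - <<'E'
from h import *
held("w12",55)
plan([([.5798,-.1502,.02],178.1,5)])
E
```

```text
t27.95 tcp [ 579.8 -150.1   83.3] yaw 178.2 tilt [0.001 0.002] F [-0.4 -0.9 -1.1] open 28.8
held: x [-49.7 -46.9  11.7  54.2  54.5] z [-14.8 -13.8 -12.7] slope [ 9.40000e-03 -1.37981e+01] end x->centre -0.5
slide [[0.0, -0.01, 1.27], [0.0, -0.01, 1.27], [0.0, -0.01, 1.27], [0.0, -0.01, 1.27], [0.0, -0.01, 1.27]] rot [[0.02, 0.01, 0.03], [0.02, 0.01, 0.03], [0.02, 0.01, 0.03], [0.02, 0.01, 0.03], [0.02, 0.01, 0.03]]
```

View pics/w12.png

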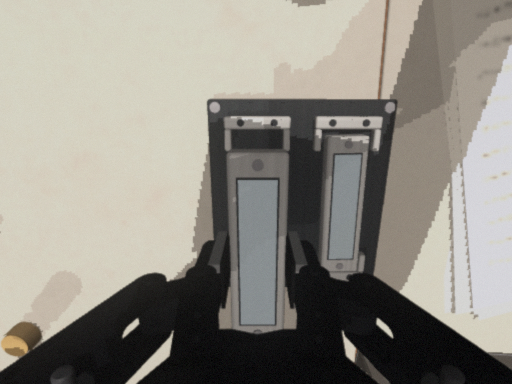

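The held long carrier (258,240) is level and centred over the empty left bay of the long plate. Lowering.

send_rows(
  gripper=[2.5,2.5,2.5,2.5,2.5],
  slide=[
    [0,0,1.5],
    [0,0,1.5],
    [0,0,1.5],
    [0,0,1.3],
    [0,0,0.5],
  ],
  rotation=[
    [0.02,0.01,0.02],
    [0.02,0.01,0.02],
    [0.02,0.01,0.02],
    [0,0,0],
    [0,0,0],
  ],
)

```text
time_s: 28.5
ee_pos: [0.5792, -0.1495, 0.019]
tcp_rot: [-0.001, 0.016, 1.0, 0.0]
contact_force: [-0.3, 1.1, -1.9]
opening: 0.0288
```

send_rows(
  gripper=[2.5,2.5,2.5,2.5,2.5],
  slide=[
    [0,0,0.3],
    [0,0,0.1],
    [0,0,0.1],
    [0,0,0],
    [0,0,0],
  ],
  rotation=[
    [0,0,0],
    [0,0,0],
    [0,0,0],
    [0,0,0],
    [0,0,0],
  ],
)

```text
time_s: 29.0
ee_pos: [0.5804, -0.151, 0.016]
tcp_rot: [0.001, 0.017, 1.0, -0.0]
contact_force: [-0.2, -1.1, -1.2]
opening: 0.029
```

```bash
python3 - <<'E'
from h import *
rep()
E
```

```text
t29.00 tcp [ 580.4 -151.    16. ] yaw 178.1 tilt [ 0.002 -0.   ] F [-0.2 -1.1 -1.2] open 29.0
```

send_rows(
  gripper=[2.5,2.5,2.5,2.5,2.5],
  slide=[
    [0,0.05,0.1],
    [0,0,0.1],
    [0,0,0.1],
    [0,0,0.05],
    [0,0,0],
  ],
  rotation=[
    [0,0,0],
    [0,0,0],
    [0,0,0],
    [0,0,0],
    [0,0,0],
  ],
)

```text
time_s: 29.5
ee_pos: [0.5801, -0.1503, 0.0125]
tcp_rot: [0.0, 0.017, 1.0, -0.0]
contact_force: [-1.6, -0.1, 4.1]
opening: 0.0288
```

send_rows(
  gripper=[2.5,2.5,2.5],
  slide=[
    [0,0,0.05],
    [0,0,0],
    [0,0,0],
  ],
  rotation=[
    [0,0,0],
    [0,0,0],
    [0,0,0],
  ],
)

```text
time_s: 29.8
ee_pos: [0.5801, -0.1503, 0.0125]
tcp_rot: [0.001, 0.017, 1.0, -0.0]
contact_force: [-3.6, -0.0, 7.3]
opening: 0.0291
```

Resting on the bay floor. Release, retreat and check everything.

send_rows(
  gripper=[3.5,5,5,5,5],
  slide=[
    [0,0,0],
    [0,0,0],
    [0,0,0],
    [0,0,-1],
    [0,0,-2],
  ],
  rotation=[
    [0,0,0],
    [0,0,0],
    [0,0,0],
    [0,0,0],
    [0,0,0],
  ],
)

```text
time_s: 30.3
ee_pos: [0.5785, -0.1499, 0.0403]
tcp_rot: [-0.002, 0.017, 1.0, 0.0]
contact_force: [-0.1, 0.0, 0.1]
opening: 0.0502
```

send_rows(
  gripper=[5,5,5,5,5],
  slide=[
    [0,0,-4],
    [0,0,-4],
    [0,0,-4],
    [0,0,-3],
    [0,0,0],
  ],
  rotation=[
    [0,0,0],
    [0,0,0],
    [0,0,0],
    [0,0,0],
    [0,0,0],
  ],
)

```text
time_s: 30.8
ee_pos: [0.5832, -0.1511, 0.1982]
tcp_rot: [0.006, 0.017, 1.0, -0.001]
contact_force: [0.3, 0.5, 0.3]
opening: 0.05
```

send_rows(
  gripper=[5,5,5,5,5],
  slide=[
    [0,3.5,0],
    [0,3.5,0],
    [0,3.5,0],
    [0,0,0],
    [0,0,0],
  ],
  rotation=[
    [0,0,0],
    [0,0,0],
    [0,0,0],
    [0,0,0],
    [0,0,0],
  ],
)

```text
time_s: 31.3
ee_pos: [0.5831, -0.0447, 0.191]
tcp_rot: [-0.0, 0.016, 1.0, -0.0]
contact_force: [0.2, 0.2, 1.1]
opening: 0.0501
```

```bash
python3 - <<'E'
from h import *
look("w13","long_carrier_1","short_carrier_1")
p=robot.get_image("top")
for t in["tape_roll","vial","dropper"]:
    for r in robot.spot_point(t,p)[:1]: print(t,round(r["conf"],2),np.round(p["R"].T@(np.array(r["position"])-p["t"]),3))
E
```

```text
t31.30 tcp [583.1 -44.7 191. ] yaw 178.2 tilt [-0. -0.] F [0.2 0.2 1.1] open 50.1
long_carrier_1 0.90 n2691 ztop 26.9 ctr 581.1 -149.5 mm size 109.3 x 29.8 ang -2.0 mean [ 577.5 -148.7] bgr [132. 132. 132.]
long_carrier_1 0.87 n2598 ztop 27.0 ctr 582.0 -84.0 mm size 109.2 x 30.1 ang -0.7 mean [579.1 -83.5] bgr [121. 121. 121.]
long_carrier_1 0.74 n11280 ztop 13.6 ctr 598.4 144.8 mm size 160.4 x 141.5 ang 12.3 mean [588.8 138.9] bgr [85. 85. 86.]
long_carrier_1 0.24 n10588 ztop 13.6 ctr 581.1 -117.0 mm size 158.6 x 139.8 ang -1.8 mean [ 571.5 -113.4] bgr [66. 68. 69.]
short_carrier_1 0.94 n2223 ztop 27.0 ctr 591.8 176.7 mm size 80.3 x 31.1 ang 12.1 mean [589.6 174.8] bgr [142. 144. 145.]
short_carrier_1 0.74 n1954 ztop 27.0 ctr 606.9 112.1 mm size 80.3 x 30.4 ang 12.7 mean [604.9 110.9] bgr [149. 152. 152.]
vial 0.44 [ 0.706 -0.375 -0.001]
dropper 0.41 [ 0.744 -0.204  0.002]
```

View pics/w13.png

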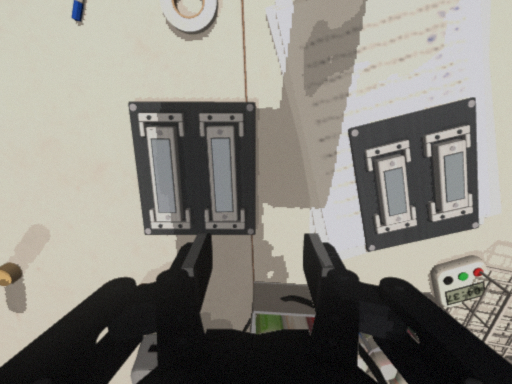

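The view shows both long carriers in the long plate at (163,175) and (222,172), and both short ones in the short plate at (396,190) and (453,173). All lie between their stops at the same top height, and the arm is clear. Handing in.

```bash
python3 -c "
from station import robot
print(robot.hand_in())"
```

```text
the job is handed in; nothing more can be done
None
```

I handed the job in at about 31 s, with all four carriers in place. The two short carriers lie in the bays of the short plate, and the second long carrier lies in the long-plate bay that short_carrier_1 was moved out of. I set each one down until the wrist force showed it resting on the bay floor (7–8 N) before letting go.

- **Seating:** the last wrist picture showed all four glass up between their stops. All four tops read the same height (26.9–27.0 mm). The three I moved lie within about 1.5 mm and 0.5° of their bays, and the arm was clear of everything.
- **Bystanders:** the vial and dropper were found again within about 4 mm of their first positions, which is the networks' accuracy. The network missed the tape roll in the last top picture, but the last wrist picture shows it lying near the long plate; I did not measure its position again. The arm never went to the red look-alike, but I didn't check it again after picking up short_carrier_2.
- **What went wrong on the way:** an early survey move stopped short because joint 6 reached its limit, so I did the rest turned half round. The first grip on long_carrier_2 was shallow, so I opened and regripped it lower while it was still on the bench.

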